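# Make up the sampling kit and the freezer kit

### The job

Make up two kits from the stock on the desk. The sampling kit, in the large three-place grey tray, gets the tall blue-capped sample tube standing in its hole, the label pack lying flat in the rectangular bay beside it and the pen lying in the long lane along the back; the freezer kit, in the small two-place grey tray, gets the short screw-cap vial standing in its hole and the green block of index notes lying flat in its bay. Set each thing down without dropping it, and leave all five at rest in their places.

Things in the scene. Friction and masses are not known exactly. Their poses are not given: they have to be found in the camera images.
- sampling_tray: Large grey tray, 137x182 mm, fixed. Origin: underside; x away from robot, y left (turned < 0.25 rad). Floor 3 mm, rims 8 mm above desk. Places (centre x,y mm): label bay 82 (x) by 109 (y) at (-24,-33.5), near right; pen lane 46 by 176 at (43,0), far side; near left, block 49 mm high with upright tube hole at (-24,56), 24 mm wide, mouth flared 45 deg to 36 mm, down to tray floor.
- freezer_tray: Small grey tray, 52x136 mm, fixed. Origin: underside; x away from robot, y left (turned < 0.25 rad). Floor 3 mm, rims 8 mm above desk. Places (centre x,y mm): right, bay for index notes 46 (x) by 78 (y) at (0,-25); left, block 46x49 mm, 25 mm high, with upright vial hole at (0,41.5), 17 mm wide, mouth flared 45 deg to 29 mm, down to tray floor.
- tube_mid (a point): Centre of the tall sample tube: white, 17 mm wide, blue cap 18 mm wide, 90 mm tall, about 20 g; z up along it. Only tube in the white foam block (94x114x44 mm, fixed), in a close hole with its foot 12 mm above the desk; its upper 58 mm stand clear. Pull straight up at least 35 mm.
- vial_mid (a point): Centre of the short screw-cap vial: whitish clear plastic, 13 mm wide, 47 mm tall, about 12 g, standing alone on the desk. z up along it.
- labels_mid (a point): Centre of the label pack: flat red and yellow carton 58 (x) by 85 (y) by 16 mm high, about 60 g, lying on the desk, long side roughly left to right.
- notes_mid (a point): Centre of the small block of green index notes: 16 (x) by 50 (y) by 14 mm high, about 20 g, lying on the desk, long side roughly left to right.
- pen_mid (a point): Centre of the magenta felt pen: 9 mm thick, 140 mm long (y), about 20 g, lying on the desk roughly left to right; it does not roll.

How it is judged (in metres and radians):
At the end, for the whole second after the job is handed in: Large tray: labels (within 14 mm, 0.36 rad) and pen (20 mm, 0.3 rad) flat on their floors, tube down in its hole (13 mm, tilt under 0.25 rad). Small tray: notes flat on their floor (16 mm, 0.8 rad), vial down in its hole (10 mm, tilt under 0.32 rad). All released and at rest (x of labels_mid in the frame of sampling_tray between -0.038 and -0.01 m and y of labels_mid in the frame of sampling_tray between -0.0475 and -0.0195 m and z of labels_mid in the frame of sampling_tray between 0.0095 and 0.0125 m and angle between the y axis of labels_mid and the y axis of sampling_tray, either way round below 0.36 rad and angle between each of labels_mid, pen_mid, notes_mid's own z axis and vertical below 0.05 rad and x of pen_mid in the frame of sampling_tray between 0.023 and 0.063 m and y of pen_mid in the frame of sampling_tray between -0.02 and 0.02 m and z of pen_mid in the frame of sampling_tray between 0.006 and 0.009 m and angle between the y axis of pen_mid and the y axis of sampling_tray, either way round below 0.3 rad and x of tube_mid in the frame of sampling_tray between -0.037 and -0.011 m and y of tube_mid in the frame of sampling_tray between 0.043 and 0.069 m and z of tube_mid in the frame of sampling_tray between 0.043 and 0.053 m and angle between tube_mid's own z axis and vertical below 0.25 rad and x of notes_mid in the frame of freezer_tray between -0.017 and 0.017 m and y of notes_mid in the frame of freezer_tray between -0.041 and -0.009 m and z of notes_mid in the frame of freezer_tray between 0.0085 and 0.0115 m and angle between the y axis of notes_mid and the y axis of freezer_tray, either way round below 0.8 rad and x of vial_mid in the frame of freezer_tray between -0.01 and 0.01 m and y of vial_mid in the frame of freezer_tray between 0.0315 and 0.0515 m and z of vial_mid in the frame of freezer_tray between 0.0225 and 0.0305 m and angle between vial_mid's own z axis and vertical below 0.32 rad and linear speed of each of tube, vial, labels, notes, pen below 0.02 m/s); the robot touches nothing.
It fails at once if a thing is dropped (let go and falling from more than about 5 cm) ((contact force between tube and the fingers below 0.01 N and linear speed of tube above 1 m/s) or (contact force between vial and the fingers below 0.01 N and linear speed of vial above 1 m/s) or (contact force between labels and the fingers below 0.01 N and linear speed of labels above 1 m/s) or (contact force between notes and the fingers below 0.01 N and linear speed of notes above 1 m/s) or (contact force between pen and the fingers below 0.01 N and linear speed of pen above 1 m/s)).
It also fails if it takes over 128 s, if anything falls off the work surface, if the arm or the gripper's body presses on something with over 40 N, if the wrist force passes 120 N, or if a joint passes its speed limit or range.

### The arm

A 6-joint arm with a two-finger parallel gripper is mounted at the origin on a cart in front of the work surface, level with it; the furniture and walls round the work are solid. World frame = base frame: x ahead of the robot, y to its left, z up, the work surface at z = 0. Lengths are in m, angles in degrees, forces in N, time in s.
With the tool pointing down it reaches from about 0.325 to 0.85 m from the base axis. Payload 15.5 kg.
Tool frame: the origin (TCP) lies at the very end of the fingers, on their centre line; the grasp point (between the pads) lies arm.grip_depth behind it (arm.grip_depth is the distance from the TCP to the grasp point, in m); z points along the fingers, y is the line along which they close (so a half turn about z gives the same grasp; the last joint's range is limited). The gripper opens to 91 mm and grips with 3 to 60 N. Pads are 32 mm wide; open, the fingers measure 118 mm over their backs; the gripper's body (76 mm by 178 mm) begins 60 mm behind the grasp point.
Start: joints at [64.601, 28.281, 77.091, -0, 74.628, -5.472], TCP at [0.213, 0.588, 0.214] pointing down, gripper open.
Joint ranges: [-166.48, 166.48], [-47.26, 123.95], [12.59, 153.08], [-70.14, 250.14], [6.76, 159.57], [-176.63, 176.63]. Speed limits (degrees/s): [108.29, 108.29, 147.25, 172.46, 172.46, 172.46].

### API

Orientations are given as a 3x3 rotation matrix whose columns are the frame's x, y, z axes.
In Python, from rig import arm gives the robot as it stands. Calls block until the motion is done:
- arm.move_to(position, orientation): joint-space move of the TCP to a pose.
- arm.move_l(position, orientation=None, feed=0.15): straight line of the TCP; orientation=None keeps the orientation; feed is the mean speed in m/s.
- arm.move_joints(angles): joint-space move.
- arm.grip(opening): finger opening in m; the grip force is fixed at half the most; returns when the fingers have stopped.
- arm.sleep(seconds).
- arm.solve_ik(position, orientation): joint angles nearest the present ones, or None.
- arm.snapshot(name): name is "scene" or "side" or "wrist"; returns the picture (420x560x3 uint8, red, green, blue); there is no depth.
- arm.get_calibration(name): a dict with "intrinsics" (3x3 intrinsics, pixels), "cam_to_world" (4x4, takes a point from camera to world coordinates). Camera axes: x right, y down, z forward; pixel columns grow to the right and rows downward; lengths in m; the calibration is good to about 2 mm. A picture is of the moment at which its call begins: read the wrist's pose just before it. get_calibration takes no time and is no camera call; for the wrist camera it gives the pose at the moment of the call.
A pose or a line that the arm cannot do raises arm.Unreachable and nothing moves.
- arm.sign_off(): hands the job in; it is judged then, once.
Readings, each from a call of its own:
- arm.current_t(): time.
- arm.current_joint_positions(): joint angles.
- arm.current_dq(): joint speeds.
- arm.current_tau(): joint torques, N m.
- arm.current_ee_pos(): TCP position.
- arm.current_tool_rot(): TCP orientation.
- arm.current_force(): force on the tool from outside, world axes, zero at the start.
- arm.current_torque(): the same for the moment, N m.
- arm.current_width(): finger opening in m.
- arm.current_grasp_force(): force on a finger pad.
Only numpy, scipy, OpenCV 4.12 (cv2) and the standard library are available. Lean on these libraries where they do the work, as an engineer would, in place of code of your own. Each camera call takes 0.05 s, during which the arm holds its last target. There are 200 camera calls.

## Working session

There is one attempt and no reset: what is moved stays moved. The work goes in short steps, each a Python script; the robot and the scene stay as the last script left them, time stands still between calls to the robot, and variables do not carry over. Pictures are saved under pics/ and viewed, at most 14 in all, crops included, and the job is handed in when it is done.

```bash
ls; mkdir -p pics
python3 - <<'E'
from rig import arm
import cv2
print(arm.grip_depth, arm.current_t(), arm.current_tool_rot())
for n in ["scene","side","wrist"]:
    c=arm.get_calibration(n); print(n,c["intrinsics"].tolist(),c["cam_to_world"].round(4).tolist())
    cv2.imwrite(f"pics/{n}0.png",arm.snapshot(n)[:,:,::-1])
E
```

```text
pics
0.0188 0.0 [[-9.40117758e-01  3.40849436e-01 -5.13640582e-04]
 [ 3.40849806e-01  9.40117117e-01 -1.10300438e-03]
 [ 1.06923884e-04 -1.21202829e-03 -9.99999260e-01]]
scene [[415.4034924488493, 0.0, 281.0511282032622], [0.0, 415.4034924488493, 206.15549261482903], [0.0, 0.0, 1.0]] [[0.4914, -0.6604, 0.5678, -0.0665], [-0.8709, -0.3745, 0.3182, -0.2399], [0.0025, -0.6509, -0.7592, 0.8616], [0.0, 0.0, 0.0, 1.0]]
side [[437.5015944952686, 0.0, 284.0392104756182], [0.0, 437.5015944952686, 209.25958101934998], [0.0, 0.0, 1.0]] [[-0.953, -0.1184, 0.279, 0.3025], [-0.3028, 0.409, -0.8608, 0.8574], [-0.0122, -0.9048, -0.4257, 0.4553], [0.0, 0.0, 0.0, 1.0]]
wrist [[308.29457955178964, 0.0, 277.12385739951736], [0.0, 308.29457955178964, 216.6989744853044], [0.0, 0.0, 1.0]] [[0.3408, 0.8978, 0.2788, 0.1338], [0.9401, -0.3251, -0.1023, 0.6169], [-0.0012, 0.297, -0.9549, 0.3841], [0.0, 0.0, 0.0, 1.0]]
```

View pics/scene0.png

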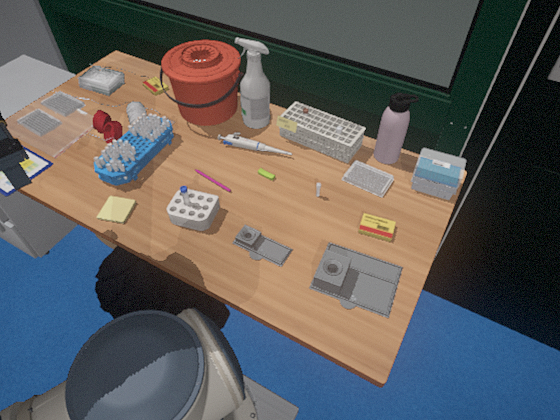

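View pics/side0.png

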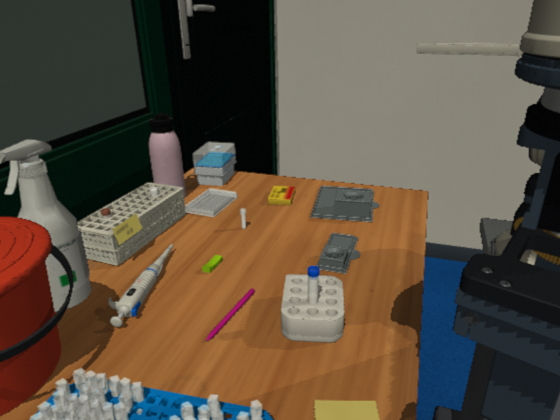

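The scene picture shows the tube top at about (184,190), vial (318,190), labels (378,227), notes (266,174), pen (212,181), small tray (263,246) and large tray (358,278). I'll get rough positions from these, then take wrist views.

```bash
cat > h.py <<'E'
import numpy as np, cv2
from rig import arm
def p2w(c,uv,z):
    K=c["intrinsics"];T=c["cam_to_world"]
    d=T[:3,:3]@np.linalg.solve(K,np.array([uv[0],uv[1],1.]))
    o=T[:3,3]; return o+d*(z-o[2])/d[2]
def w2p(c,p):
    T=c["cam_to_world"]; q=c["intrinsics"]@(T[:3,:3].T@(np.asarray(p)-T[:3,3])); return q[:2]/q[2]
def R(a):
    "tool down, closing axis at angle a (deg) from world +y (ccw)"
    a=np.radians(a); y=np.array([-np.sin(a),np.cos(a),0]); z=np.array([0,0,-1.]); return np.column_stack([np.cross(y,z),y,z])
def shot(n,name,s=1,crop=None):
    c=arm.get_calibration(n); im=arm.snapshot(n)[:,:,::-1].copy()
    np.save(f"pics/{name}.npy",c,allow_pickle=True); cv2.imwrite(f"pics/{name}.png",im); return c,im
def cal(name): return np.load(f"pics/{name}.npy",allow_pickle=True).item()
E
python3 - <<'E'
from h import *
c=arm.get_calibration("scene")
for n,uv,z in [("tube",(184,190),.1),("vial",(318,190),.024),("labels",(378,229),.016),("notes",(266,174),.014),("pen",(212,181),.005),("pen1",(196,170),.005),("pen2",(230,191),.005),("fr",(263,246),.005),("sam",(358,278),.005)]:
    print(n,p2w(c,uv,z).round(3))
for p in [(.45,-.2),(.45,.1),(.6,-.05),(.5,.3)]:
    for a in (0,90,-90):
        q=arm.solve_ik([*p,.25],R(a)); print(p,a,None if q is None else np.round(q,0))
E
```

```text
tube [0.43  0.316 0.1  ]
vial [0.661 0.052 0.024]
labels [ 0.621 -0.139  0.016]
notes [0.652 0.213 0.014]
pen [0.559 0.338 0.005]
pen1 [0.573 0.405 0.005]
pen2 [0.552 0.271 0.005]
fr [0.437 0.094 0.005]
sam [ 0.469 -0.149  0.005]
(0.45, -0.2) 0 [ -31.   15.   92.   -0.   72. -121.]
(0.45, -0.2) 90 [-31.  15.  92.  -0.  72. 149.]
(0.45, -0.2) -90 [-31.  15.  92.  -0.  72. -31.]
(0.45, 0.1) 0 [  5.  13.  96.  -0.  71. -85.]
(0.45, 0.1) 90 [   5.   13.   96.   -0.   71. -175.]
(0.45, 0.1) -90 [ 5. 13. 96. -0. 71.  5.]
(0.6, -0.05) 0 [ -10.   25.   78.   -0.   78. -100.]
(0.6, -0.05) 90 [-10.  25.  78.  -0.  78. 170.]
(0.6, -0.05) -90 [-10.  25.  78.  -0.  78. -10.]
(0.5, 0.3) 0 [ 25.  23.  80.  -0.  77. -65.]
(0.5, 0.3) 90 [  25.   23.   80.   -0.   77. -155.]
(0.5, 0.3) -90 [25. 23. 80. -0. 77. 25.]
```

Run:
```python
from h import *
arm.move_to([.55,.27,.2],R(0)); arm.sleep(.2); shot("wrist","wB")
arm.move_to([.53,-.05,.2],R(0)); arm.sleep(.2); shot("wrist","wA")
for n in("wA","wB"):
    im=cv2.imread(f"pics/{n}.png"); cv2.imwrite(f"pics/{n}x.png",cv2.resize(im,(800,600),interpolation=cv2.INTER_CUBIC))
print(arm.current_t())
```

```text
3.5583
```

View pics/wAx.png

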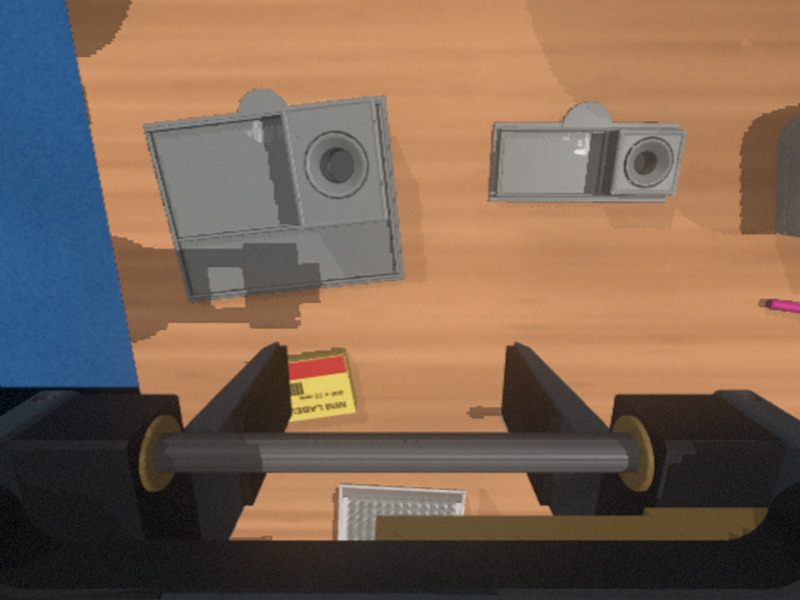

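View pics/wBx.png

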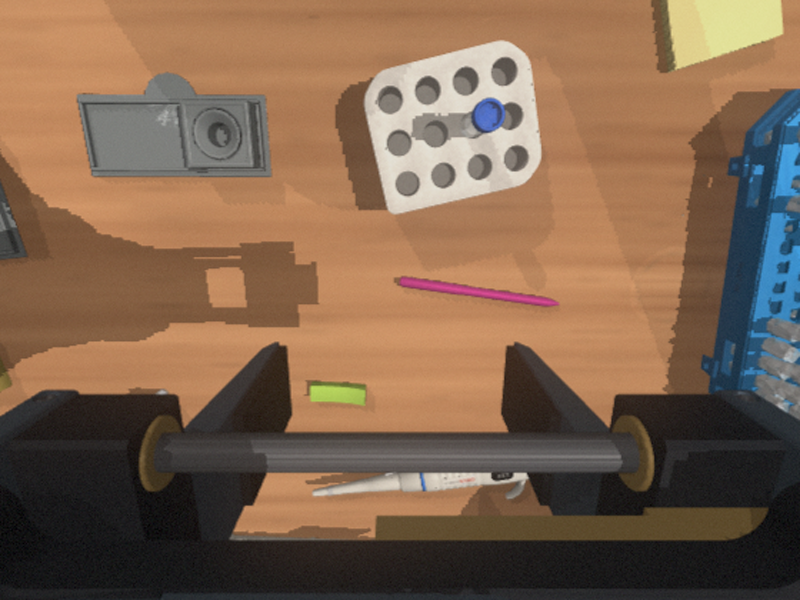

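wA shows the large tray: near-right corner (145,125), far-right (190,300), far-left (403,277), tube hole (337,164). The small tray's hole is at (649,161). wB shows the blue cap at (489,114), pen ends (397,281) and (558,303), notes centred near (338,392), and the small tray again with its hole at (220,132). Vial and labels are mostly hidden by the fingers, so I'll crop the scene picture for those.

```bash
cat > fit.py <<'E'
from h import *
from scipy.optimize import least_squares
A,B=cal("wA"),cal("wB"); s=.7
def fit(obs,x0):
    def f(x):
        c,sn=np.cos(x[2]),np.sin(x[2]); r=[]
        for cam,uv,l in obs:
            p=[x[0]+c*l[0]-sn*l[1],x[1]+sn*l[0]+c*l[1],l[2]]; r+=list(w2p(cam,p)-np.array(uv)*s)
        return r
    o=least_squares(f,x0,loss="soft_l1"); return o.x,np.round(f(o.x),1)
S=[(A,(145,126),(-.0685,-.091,.008)),(A,(190,299),(.0685,-.091,.004)),(A,(403,277),(.0685,.091,.006)),(A,(337,164),(-.024,.056,.049))]
F=[(A,(494,123),(-.026,-.068,.008)),(A,(649,161),(0,.0415,.025)),(A,(491,200),(.026,-.068,.004)),
   (B,(79,96),(-.026,-.068,.008)),(B,(93,177),(.026,-.068,.004)),(B,(271,176),(.026,.068,.004)),(B,(220,132),(0,.0415,.025))]
if __name__=="__main__":
    print("S",*fit(S,[.46,-.15,0])); print("F",*fit(F,[.43,.09,0]))
    w=lambda c,u,z:p2w(c,np.array(u)*s,z).round(4)
    print("tube",w(B,(489,114),.102)); a,b=w(B,(397,281),.005),w(B,(558,303),.005); print("pen",(a+b)/2,np.degrees(np.arctan2(-(b-a)[0],(b-a)[1])),np.linalg.norm(b-a))
    print("notes",w(B,(338,390),.014)," l/r",w(B,(310,390),.014),w(B,(366,396),.014))
    im=cv2.imread("pics/scene0.png")[150:250,240:420]; cv2.imwrite("pics/sc.png",cv2.resize(im,None,fx=4.4,fy=4.4,interpolation=cv2.INTER_CUBIC))
E
python3 fit.py
```

```text
S [ 0.47113595 -0.14232403  0.10800316] [ 0.   0.5  0.8 -1.3 -1.7 -0.9  0.2  0.9]
F [ 0.43834561  0.09917619 -0.00234355] [ 4.5  2.3  0.8  0.9  2.5 -2.6 -2.1  1.3  0.3 -4.5 -4.3 -3.4 -1.8  1.2]
tube [0.434  0.3235 0.102 ]
pen [0.5635 0.342  0.005 ] -7.922843605588893 0.14074345455473233
notes [0.6523 0.2193 0.014 ]  l/r [0.6523 0.1942 0.014 ] [0.6583 0.2444 0.014 ]
```

View pics/sc.png

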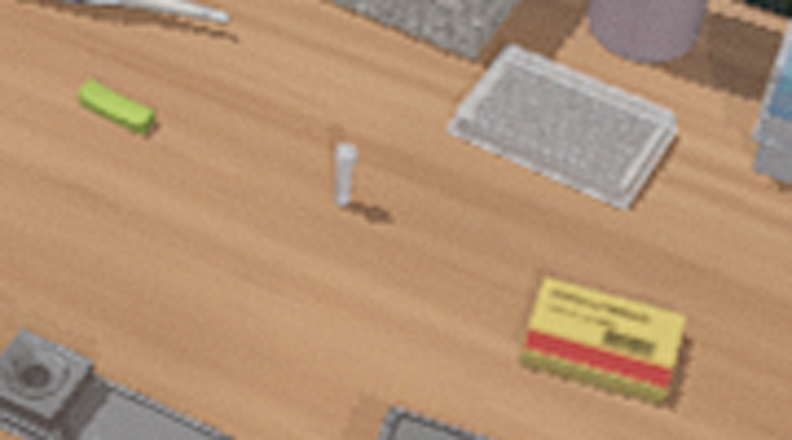

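Scene crop (scale 4.4, offset 240,150): vial top (346,150), foot (343,205); labels' top-face corners (547,277), (686,316), (670,385), (527,332).

Run:
```python
from fit import *
print(*fit(F[:3],[.43,.09,0])); print(*fit(F[3:],[.43,.09,0]))
C=arm.get_calibration("scene"); u=lambda x,y:(240+x/4.4,150+y/4.4)
print("vial",p2w(C,u(346,150),.047),p2w(C,u(343,203),.002))
L=np.array([p2w(C,u(*q),.016) for q in [(547,277),(686,316),(670,385),(527,332)]]);print(L.round(4),L.mean(0))
print("fr hole",p2w(C,u(37,375),.025))
s=.7
print("holeA",p2w(A,np.array((649,161))*.7,.025),"holeB",p2w(B,np.array((220,132))*.7,.025))
r=.7
print("labelsA corners",p2w(A,(347*r,350*r),.016),p2w(A,(356*r,414*r),.016))
# move on to a near look at labels+vial
arm.move_to([.55,-.0,.2],R(-90)); arm.sleep(.2); shot("wrist","wC")
im=cv2.imread("pics/wC.png"); cv2.imwrite("pics/wCx.png",cv2.resize(im,(800,600),interpolation=cv2.INTER_CUBIC))
```

```text
[0.43802274 0.09605924 0.01689631] [ 1.2  3.3 -2.  -0.3  0.2 -1.8]
[ 0.43910948  0.10101266 -0.02151703] [ 0.   0.8  1.4 -5.  -3.  -1.5  0.1  2.8]
vial [0.66147557 0.05168804 0.047     ] [0.65909714 0.04907547 0.002     ]
[[ 0.654  -0.0888  0.016 ]
 [ 0.6665 -0.1716  0.016 ]
 [ 0.6136 -0.1805  0.016 ]
 [ 0.609  -0.0944  0.016 ]] [ 0.63577424 -0.13380808  0.016     ]
fr hole [0.43547722 0.13472221 0.025     ]
holeA [0.43758285 0.13972798 0.025     ] holeB [0.43730607 0.14272448 0.025     ]
labelsA corners [ 0.59319936 -0.09080758  0.016     ] [ 0.65601463 -0.08459905  0.016     ]
```

View pics/wCx.png

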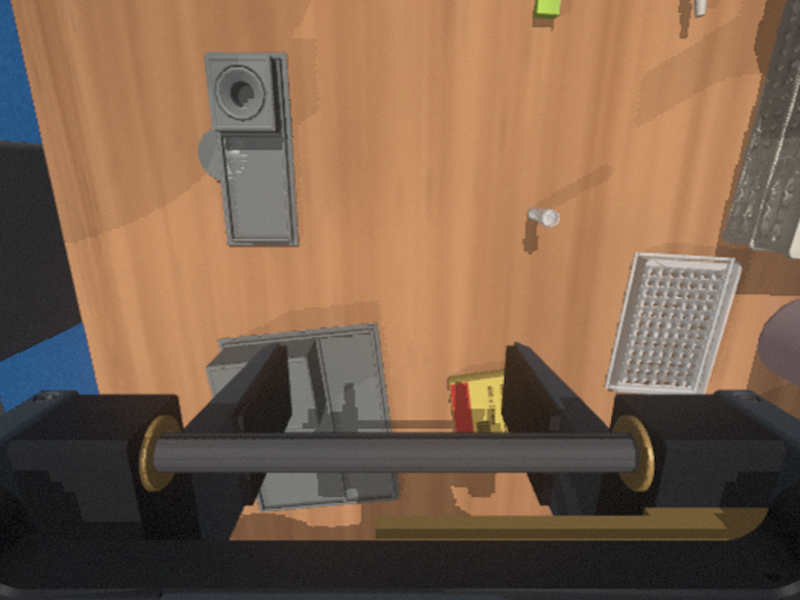

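wC shows the vial top at (551,217) and foot at about (531,214), the small tray's hole mouth at (241,93) and its right corners (228,244) and (298,246), and the labels' near-left corner at (450,379).

```bash
cat >> fit.py <<'E'
import os
E
python3 - <<'E'
from fit import *
C=cal("wC"); g=lambda u,v,z:p2w(C,(u*.7,v*.7),z).round(4)
print("vial",g(551,217,.047),g(532,214,.003),"hole",g(241,93,.025),"lab corner",g(450,379,.016))
print(*fit([(C,(228,244),(-.026,-.068,.004)),(C,(298,246),(.026,-.068,.006)),(C,(241,93),(0,.0415,.025)),(C,(206,53),(-.026,.068,.025)),(C,(288,53),(.026,.068,.006))],[.43,.1,0]))
# labels: grasp
x,y,a=.631,-.133,6-90
arm.grip(.091) if arm.current_width()<.089 else 0
arm.move_to([x,y,.1],R(a)); arm.move_l([x,y,.05]); arm.sleep(.1)
shot("wrist","wD"); im=cv2.imread("pics/wD.png"); cv2.imwrite("pics/wDx.png",cv2.resize(im,(800,600),interpolation=cv2.INTER_CUBIC))
print(arm.current_t(), arm.current_width())
E
```

```text
vial [0.6624 0.0545 0.047 ] [0.6618 0.0527 0.003 ] hole [0.4399 0.1392 0.025 ] lab corner [ 0.5984 -0.0898  0.016 ]
[ 0.44259484  0.09673942 -0.01703536] [ 4.2 -0.9 -1.4 -1.2  3.5  1.1 -0.5 -0.7 -0.9  4.9]
6.7417 0.09142525887616325
```

View pics/wDx.png

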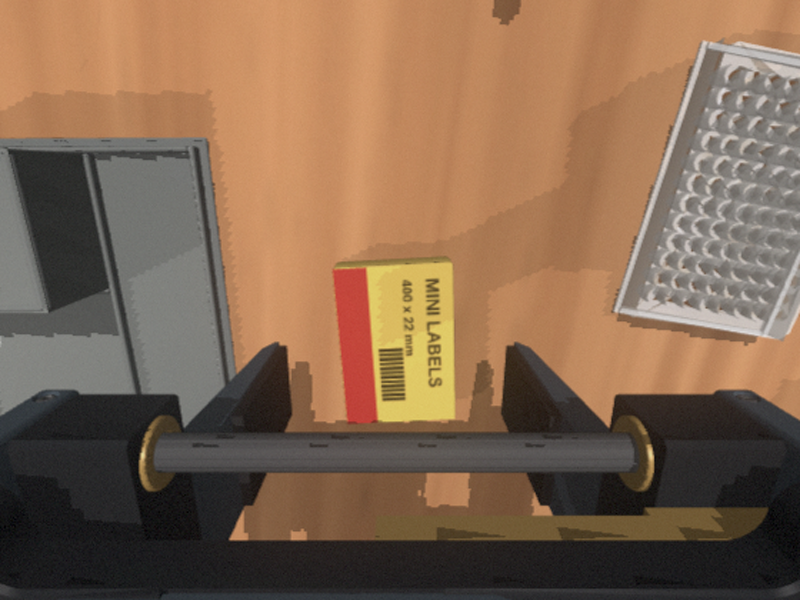

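The label pack's top-face corners are visible at (334,269), (453,263), (455,418) and (346,422), nicely between the fingers. I'll compute its pose and place it.

```bash
cat >> h.py <<'E'
TS=np.array([.4711,-.1423,.108]); TF=np.array([.4398,.0985,-.005])
def tray(T,x,y):
    c,s=np.cos(T[2]),np.sin(T[2]); return np.array([T[0]+c*x-s*y,T[1]+s*x+c*y])
def pick(xy,a,z,w0,up=.1):
    arm.grip(w0); arm.move_to([*xy,z+.06],R(a)); arm.move_l([*xy,z],feed=.1)
    arm.grip(0.0); print("grip",arm.current_width(),arm.current_grasp_force())
    arm.move_l([*xy,z+up],feed=.15); print("lifted",arm.current_width(),arm.current_grasp_force(),arm.current_t())
def place(xy,a,z,dw,up=.1):
    w=arm.current_width()
    arm.move_to([*xy,z+.06],R(a)); arm.move_l([*xy,z+.012],feed=.12); arm.move_l([*xy,z],feed=.04)
    print("down",arm.current_width(),arm.current_force().round(1))
    arm.grip(w+dw); arm.sleep(.1); arm.move_l([*xy,z+up],feed=.15); print(arm.current_t())
E
python3 - <<'E'
from h import *
c=cal("wD"); L=np.array([p2w(c,(u*.7,v*.7),.016) for u,v in [(334,269),(453,263),(455,418),(346,422)]])
m=L.mean(0); d=(L[0]+L[1]-L[2]-L[3])/2; yaw=np.degrees(np.arctan2(-d[0],d[1])); print(L.round(4),m,yaw)
m=m[:2]
if np.hypot(*(m-[.631,-.133]))<.015 and 0<yaw<14:
    pick(m,yaw-90,.008,.091)
    place(tray(TS,-.024,-.0335),np.degrees(TS[2])-90,.0115,.012)
    shot("wrist","wE"); im=cv2.imread("pics/wE.png"); cv2.imwrite("pics/wEx.png",cv2.resize(im,(800,600),interpolation=cv2.INTER_CUBIC))
E
```

```text
[[ 0.5987 -0.0948  0.016 ]
 [ 0.6547 -0.086   0.016 ]
 [ 0.6678 -0.1686  0.016 ]
 [ 0.6103 -0.1771  0.016 ]] [ 0.63289551 -0.13160376  0.016     ] 8.501903308297347
grip 0.05770372642738375 30.000666975975037
lifted 0.057847778305965436 29.999678134918213 9.3833
down 0.05773958816415855 [ 0.1  0.5 -0.6]
12.5
```

View pics/wEx.png

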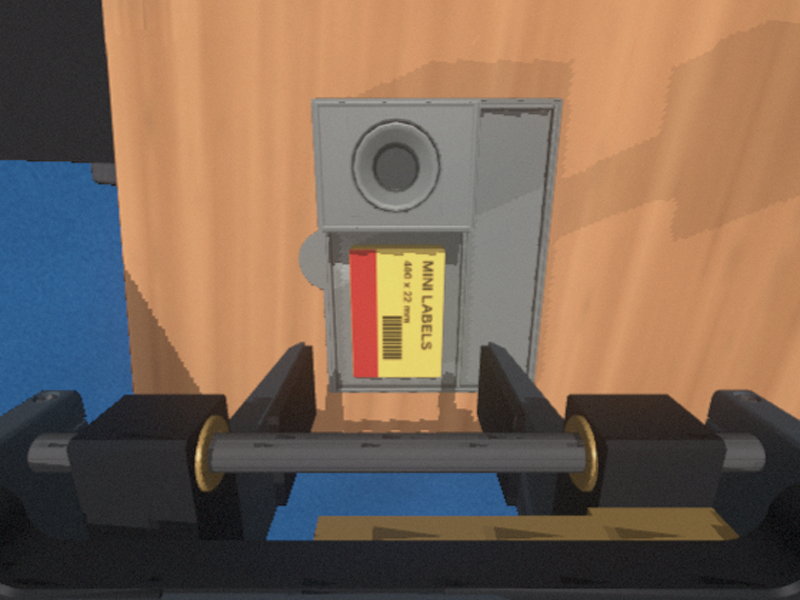

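Labels sit squarely in their bay; the tube-hole mouth is at (396,165), for refinement. Next pen and notes.

Run:
```python
from h import *
c=cal("wE"); print("S hole",p2w(c,(396*.7,165*.7),.049),"model",tray(TS,-.024,.056))
pick([.5635,.342],-7.9-90,.002,.05)
place(tray(TS,.043,0),np.degrees(TS[2])-90,.006,.007)
arm.sleep(.1); shot("wrist","wF")
m=[.6553,.2193]
arm.grip(.06); arm.move_to([*m,.08],R(-6.8-90)); arm.sleep(.1); shot("wrist","wG")
a=cv2.imread("pics/wF.png")[60:300];b=cv2.imread("pics/wG.png")[150:330]
cv2.imwrite("pics/wFG.png",cv2.resize(np.vstack([a,b]),None,fx=1.4,fy=1.4,interpolation=cv2.INTER_CUBIC))
print(arm.current_t())
```

```text
S hole [ 0.44145116 -0.089607    0.049     ] model [ 0.44120358 -0.08921324]
grip 0.00887811891252136 30.000118017196655
lifted 0.008503687935819487 29.999409914016724 17.2667
down 0.00893888278782372 [ 0.7 -0.4 -0.3]
21.275
23.825
```

View pics/wFG.png

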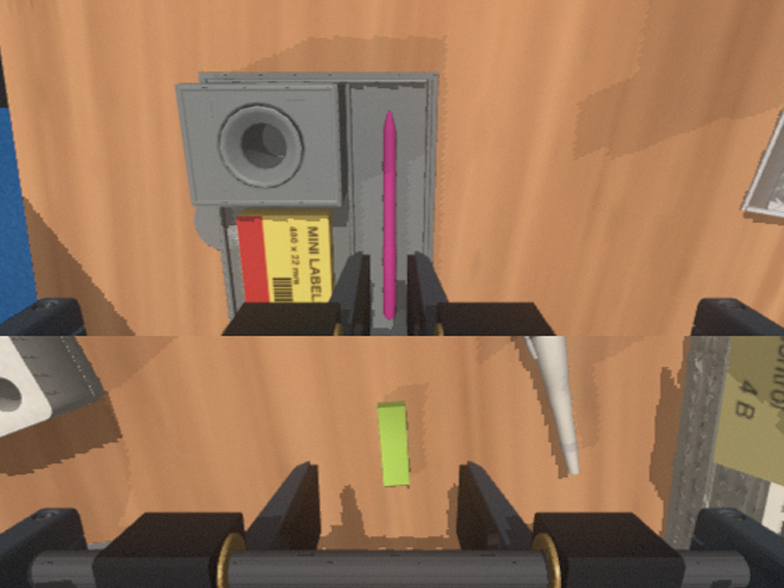

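The pen lies in its lane with the labels still in place. Notes are between the fingers, with composite corners (378,404), (405,402), (410,484), (385,486).

Run:
```python
from h import *
c=cal("wG"); L=np.array([p2w(c,(u/1.4,(v-336)/1.4+150),.014) for u,v in [(378,405),(405,403),(410,484),(385,486)]])
m=L.mean(0)[:2]; d=(L[0]+L[1]-L[2]-L[3])/2; yaw=np.degrees(np.arctan2(-d[0],d[1])); print(m,yaw,np.linalg.norm(d))
if np.hypot(*(m-[.655,.219]))<.012 and abs(yaw)<20:
    pick(m,yaw-90,.006,.05)
    p=tray(TF,0,-.025); place(p,-90,.010,.008)
    arm.sleep(.1); shot("wrist","wH")
    v=[.662,.0535]
    arm.grip(.05); arm.move_to([*v,.1],R(-90)); arm.sleep(.1); shot("wrist","wI")
    a=cv2.imread("pics/wH.png")[60:300];b=cv2.imread("pics/wI.png")[150:330]
    cv2.imwrite("pics/wHI.png",cv2.resize(np.vstack([a,b]),None,fx=1.4,fy=1.4,interpolation=cv2.INTER_CUBIC))
    print(arm.current_t())
```

```text
[0.6598598  0.21906978] -2.6182335397090575 0.050052368500964756
grip 0.01572724687538024 30.00056952238083
lifted 0.015480133887596833 29.999981224536896 26.6417
down 0.015263305805754088 [-0.6 -0.8 -0. ]
29.95
31.7333
```

View pics/wHI.png

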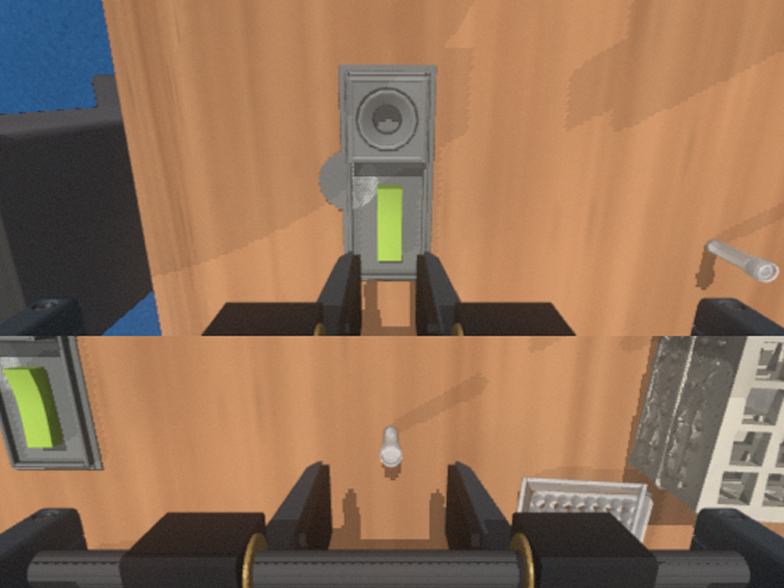

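Notes lie flat in the bay. In wH the vial-hole mouth is at composite (387,119). In wI the vial's cap is at (390,457).

Run:
```python
from h import *
H,I=cal("wH"),cal("wI")
h=p2w(H,(387/1.4,119/1.4+60),.025); v=p2w(I,(390/1.4,(456-336)/1.4+150),.047); print("hole",h,"vial",v,p2w(I,(391/1.4,(433-336)/1.4+150),.002))
pick(v[:2],-90,.026,.05)
arm.move_to([*h[:2],.10],R(-90)); arm.sleep(.1); shot("wrist","wJ")
b=cv2.imread("pics/wJ.png")[100:320,120:440]
cv2.imwrite("pics/wJx.png",cv2.resize(b,None,fx=2.5,fy=2.5,interpolation=cv2.INTER_CUBIC)); np.save("hole.npy",h)
```

```text
hole [0.43884056 0.14004602 0.025     ] vial [0.66215012 0.05393687 0.047     ] [0.66292818 0.05287273 0.002     ]
grip 0.012182193775568428 29.995029866695404
lifted 0.011941954954681564 29.993836283683777 34.4333
```

View pics/wJx.png

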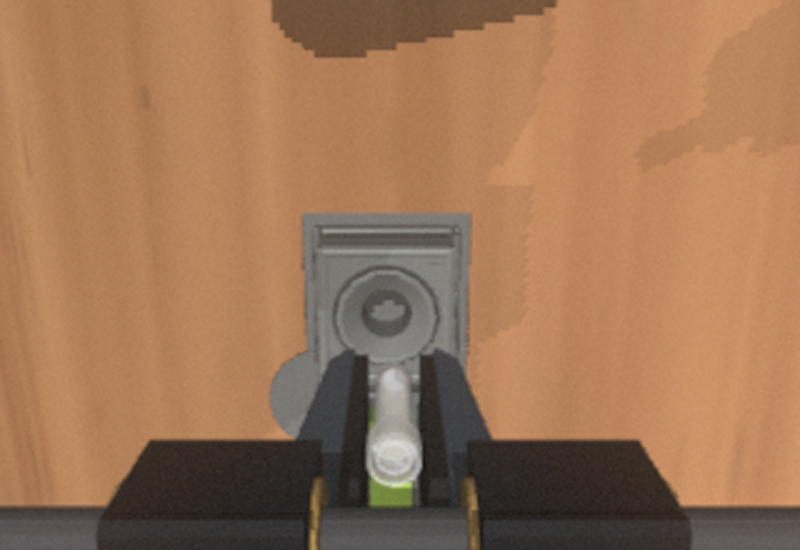

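The hole mouth is at crop (387,315), the vial foot near (394,374) and its top near (394,456), so it hangs upright.

Run:
```python
from h import *
J=cal("wJ"); q=lambda u,v,z:p2w(J,(u/2.5+120,v/2.5+100),z)
h=q(387,315,.025); print("hole",h,"top",q(394,456,.121),"foot",q(394,378,.074),arm.current_ee_pos())
h=(h+np.load("hole.npy"))/2
arm.move_l([*h[:2],.05],feed=.12); print(arm.current_force().round(1))
for z in (.042,.036,.032,.0295):
    arm.move_l([*h[:2],z],feed=.04); print(z,arm.current_force().round(1),arm.current_width())
arm.sleep(.1); shot("wrist","wK")
b=cv2.imread("pics/wK.png")[180:340,200:360]
s=arm.snapshot("side")[:,:,::-1][210:290,290:400]
b=cv2.resize(b,(480,480)); s=cv2.resize(s,(310,480) if 0 else (320,240)); s=np.vstack([s,np.zeros((240,320,3),np.uint8)])
cv2.imwrite("pics/wKx.png",np.hstack([b,s])); print(arm.current_t())
```

```text
hole [0.43927631 0.14045932 0.025     ] top [0.44144585 0.1410877  0.121     ] foot [0.44153857 0.13891193 0.074     ] [0.44040633 0.13981815 0.09993888]
[0.9 0.  0.2]
0.042 [-1.3 -0.  -0.8] 0.01167554546797609
0.036 [-0.1 -0.7 -0.8] 0.011883941538737793
0.032 [0.6 0.7 0.2] 0.012250608267776865
0.0295 [-0.2  0.   0.5] 0.012019747753081603
37.45
```

View pics/wKx.png

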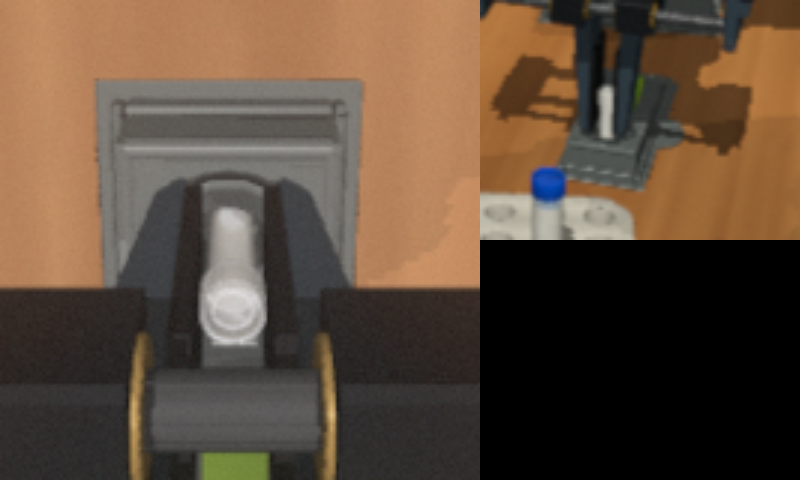

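The vial is down the hole with no side force. I'll release it, locate the blue cap by colour from near, and pick the tube.

Run:
```python
from h import *
p=arm.current_ee_pos()
arm.grip(.024); arm.sleep(.2); arm.move_l([p[0],p[1],.13],feed=.12)
arm.sleep(.1); shot("wrist","wL")
arm.grip(.06); arm.move_to([.434,.3235,.14],R(-90)); arm.sleep(.2)
c,im=shot("wrist","wM")
hsv=cv2.cvtColor(im,cv2.COLOR_BGR2HSV); m=cv2.inRange(hsv,(105,120,50),(130,255,255))
n,lab,st,ce=cv2.connectedComponentsWithStats(m)
print([(s.tolist(),p2w(c,q,.102).round(4).tolist()) for s,q in zip(st[1:],ce[1:]) if s[4]>60])
a=cv2.imread("pics/wL.png")[60:300];b=im[150:330]
cv2.imwrite("pics/wLM.png",cv2.resize(np.vstack([a,b]),None,fx=1.4,fy=1.4,interpolation=cv2.INTER_CUBIC)); print(arm.current_t())
```

```text
[([0, 0, 118, 277, 25039], [0.2862, 0.4042, 0.102]), ([265, 228, 23, 24, 420], [0.4341, 0.325, 0.102])]
40.9167
```

View pics/wLM.png

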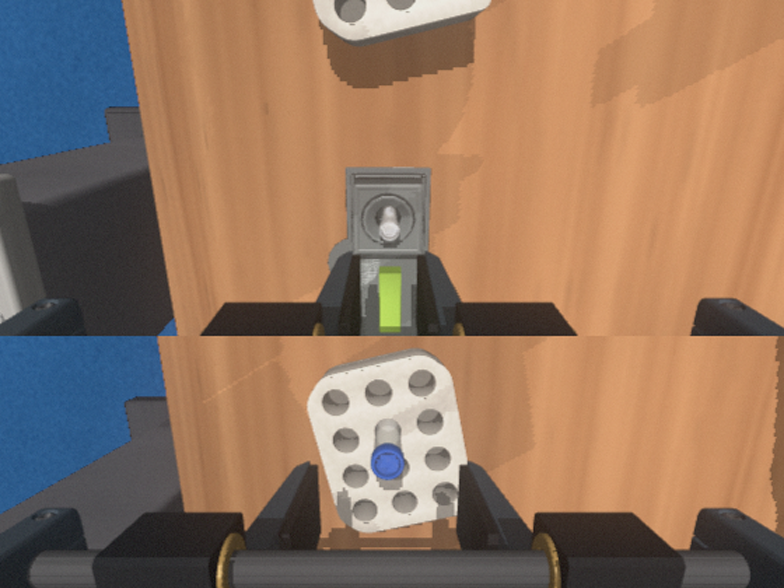

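The vial stands in its hole beside the notes. The cap is at composite (388,461), with the tube upright in the foam at about (0.434, 0.3245).

Run:
```python
from h import *
pick([.434,.3245],-90,.066,.05,up=.07)
h=(tray(TS,-.024,.056)+[.4415,-.0896])/2; a=-90
arm.move_to([*h,.15],R(a)); print(arm.current_width(),arm.current_force().round(1))
arm.move_l([*h,.105],feed=.12)
for z in (.095,.085,.072,.064,.0585):
    arm.move_l([*h,z],feed=.05); print(z,arm.current_force().round(1),arm.current_width())
    if np.linalg.norm(arm.current_force())>15: print("STOP"); break
else:
    arm.grip(.03); arm.sleep(.2); arm.move_l([*h,.17],feed=.12)
    arm.move_to([h[0]+.03,h[1]+.02,.22],R(-90)); arm.sleep(.3)
    shot("wrist","wN"); shot("scene","s1")
    b=cv2.imread("pics/wN.png")[80:330]; s=cv2.imread("pics/s1.png")[180:330,210:420]
    b=cv2.resize(b,(800,357)); s=cv2.resize(s,(335,240)); s=np.hstack([s,np.zeros((240,465,3),np.uint8)])
    cv2.imwrite("pics/wNx.png",np.vstack([b,s]))
print(arm.current_t())
```

```text
grip 0.016971715150809353 30.000646971166134
lifted 0.01671860613244281 30.000141486525536 43.525
0.016731540862462993 [-0.2  0.9 -0.1]
0.095 [ 0.3  0.2 -0.7] 0.01674520297388794
0.085 [ 0.  -0.4 -0.3] 0.017150991514619775
0.072 [ 0.1 -0.3 -0.9] 0.01717687292714058
0.064 [-0.5  0.4  0.2] 0.016882188922948745
0.0585 [ 0.  -0.7 -0.5] 0.01677299881439913
49.7167
```

View pics/wNx.png

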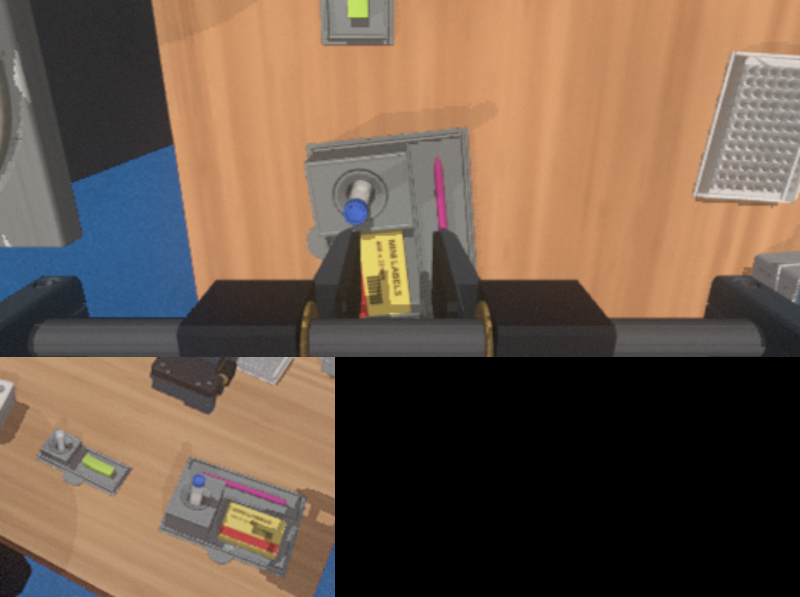

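All five items are in their places: the tube and vial stand in their holes, and the labels, pen and notes lie flat. Handing in.

```bash
python3 -c "
from h import *
print(p2w(cal('wN'),(356*.7,212*.7+80),.093), tray(TS,-.024,.056)); print(arm.sign_off())"
```

```text
[ 0.44230378 -0.08916643  0.093     ] [ 0.44120358 -0.08921324]
the job is handed in; nothing more can be done
None
```

I placed all five items in their trays and handed the job in at about 50 s of the 128 s allowed; the last pictures showed everything in place, but the hand-in call returned no verdict.

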